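# Lock the gel scanner's head for transport by feel

## Robot

A 6-joint arm with a two-finger parallel gripper is mounted at the origin on the work surface. World frame = base frame: x ahead of the robot, y to its left, z up, the work surface at z = 0. Lengths are in mm, angles in rad, forces in N, time in s.
With the tool pointing down it reaches from about 350 to 875 mm from the base axis. Payload 4.2 kg.
Tool frame: the origin (TCP) lies between the finger pads; the fingertips stand 25 mm ahead of it and the grasp point (between the pads) lies 6 mm ahead of it; z points along the fingers, y is the line along which they close (so a half turn about z gives the same grasp; the last joint's range is limited). The gripper opens to 85 mm and grips with 20 to 120 N. Pads are 22 mm wide; open, the fingers measure 114 mm over their backs; the gripper's body (76 mm by 85 mm) begins 54 mm behind the grasp point. The pads swing forward as they close: fully open they stand 13 mm farther back than shut.
Start: joints at [-1.041, 0.385, 0.008, 0, -1.194, -0.259], TCP at [167.206, -602.197, 256.312] pointing down, gripper open.
Joint ranges: [-3.14, 3.14], [-1.21, 2.06], [-1.07, 1.41], [-3.16, 2.05], [-2.99, -0.16], [-3.1, 3.1]. Speed limits (rad/s): [2.79, 2.79, 3.14, 3.14, 3.14, 3.14].

## Interface

Orientations are given as a unit quaternion [x, y, z, w].
In Python, from bench import read_state, get_image, job_done gives the robot as it stands.
- The arm moves only by the tool play_rows, never from a script. Its argument "series" is a list of rows, each a list of 6 numbers: the shift along the world's x, y, z in mm, then the turn, a rotation vector about the world's x, y, z in units of 6 degrees (1.0 is 6 degrees). A call has 1 to 20 rows; each row shifts and turns the commanded pose from where the row before left it; what a row does not reach is not made up. A row lasts 1/12 s, in which the tool goes at most 41.7 mm and 7.16 degrees, less where a joint would pass 70% of its speed; a pose out of reach is approached as far as the arm can. A call is refused whole if a number of a shift passes 41.7 or a number of a turn 1, either way. A call with a gripper value outside its range is refused whole. "gripper" is the opening, from 0 (shut) to 1 (fully open), set as the call begins (left out, the last holds). The fingers move at their own pace and stop on an object; the grip force is fixed at half the most. Time passes only in rows, so rows that do not move let the fingers close. It gives the time, the measured TCP pose, the force, the opening and the grip force at its end, in the units of the state.
- read_state(): the state, without advancing time (a new reading comes with each control period).
- get_image(name): name is "side" or "top" or "wrist"; returns a dict with "image" (420x560x3 uint8, red, green, blue), "fx", "fy", "cx", "cy" (pixels), "eye" and "rotation" of the camera in the world. Camera axes: x right, y down, z forward; pixel columns grow to the right and rows downward; lengths in mm; the calibration is good to about 2 mm. A picture is of the moment at which its call begins. There is no depth.
- job_done(): hands the job in; it is judged then, once.
The state is a dict: "clock": time; "joints": joint angles; "joint_vel": joint speeds; "joint_efforts": joint torques, N m; "position": TCP position; "ee_rot": TCP orientation; "contact_force": force on the tool from outside, world axes, zero at the start; "wrist_torque": the same for the moment, N m; "gripper_width": finger opening in mm; "grasp_force": force on a finger pad.
Only numpy, scipy, OpenCV 4.12 (cv2) and the standard library are available. Lean on these libraries where they do the work, as an engineer would, in place of code of your own. Each camera call takes 0.05 s, during which the arm holds its last target. There are 200 camera calls.

## Task

Lock the scan head of the gel scanner for transport: take the red-knobbed lock pin from the blue block, set its sprung tip down on the strip inside the lock slot at either end of the slot, and drag it gently along the slot until it drops into the hidden notch; stop there, press the pin down until the foot of its knob sits on the scanner, upright, and let go. Do not force the pin against the scanner, and leave the grey pin and the other things around where they are.

Things in the scene. Friction and masses are not known exactly. Their poses are not given: they have to be found in the camera images.
- lock_pin_grip (a point): Centre of the red grip of the lock pin, on its axis, z up along the pin. Round red knob, 24 mm in diameter, 45 mm tall from the flat underside of its 22 mm foot to its top; the grip is the part from 12 mm up, and this point is 28 mm above the underside. It starts upright in one of the blue block's two holes. About 100 g.
- lock_pin_tip (a point): Tip of the lock pin's round steel shank, on the pin's axis, 34 mm below the knob's underside (62 mm below the grip point). Shank 8 mm in diameter, its last 3 mm tapering to 3 mm. It is sprung: it can be pushed up to 10 mm into the knob, against 1.5 N at first and 4.5 N at 10 mm; after that it is solid. This point moves with the shank.
- lock_slot (a point): Middle of the lock slot in the scanner's white front rim, level with the rim's top face. y runs along the slot, x across it towards the lid, z up. Slot 130 mm long (65 mm either way), 12 mm wide. 14 mm below the top face a flat black strip runs under the whole slot; it has one unseen notch across it, 12 mm long in y, over 20 mm deep, its middle anywhere within 31 mm of the slot's middle.
- scanner: White flatbed gel scanner, 290 mm (x) by 400 mm (y), 75 mm high to its rim; grey lid, shut, to 95 mm, its edge 39 mm behind the slot's middle line. Origin at the centre of its underside; x points from the slot to the lid. Fixed; the scan head with the strip is braked. With the pin home its underside is on the rim and its tip 34 mm below; off the notch it stays at least 10 mm up.
- pin_block: Blue block, 150 mm (x) by 60 mm (y), 45 mm high, origin at the centre of its underside, with two holes 11 mm in diameter and 40 mm deep on its long middle line, 35 mm either side of its centre (70 mm apart). The red lock pin and the grey lid pin stand in them, the knobs' undersides on its top. Fixed.
- lid_pin_grip (a point): Centre of the grip of the grey lid pin, of the same shape and size as the lock pin, in the other hole of the blue block. Not to be used.
- reagent_bottle: Amber glass bottle with a blue cap, 72 mm in diameter, 150 mm high, origin at the centre of its underside. Bystander.
- tip_box: Grey box with a yellow lid, 85 x 125 x 67 mm, origin at the centre of its underside. Bystander.
- tube_rack: Green rack of small tubes, 80 x 200 x 48 mm, origin at the centre of its underside. Bystander.
- screwdriver: Screwdriver with an orange handle, about 200 mm long, lying on the scanner's grey lid. Bystander.
- mouse: Black computer mouse, about 75 x 60 x 34 mm, origin near its middle on the underside. Bystander.

How it is judged:
By the outcome, as a careful person would: the job done as asked, in the order asked, and still so for the second after the job is handed in, with the robot touching nothing.
It also fails if it takes over 61 s, if anything falls off the work surface, if the arm or the gripper's body presses on something with over 40 N, if the wrist force passes 120 N, or if a joint passes its speed limit or range.

## Working session

There is one attempt and no reset: what is moved stays moved. The work goes in short steps, Python scripts to look and compute and a tool call to move; the robot and the scene stay as the last step left them, time stands still between calls to the robot, and variables do not carry over. Pictures are saved under pics/ and viewed, at most 10 in all, crops included, and the job is handed in when it is done.

Besides the shell and the picture viewer there is one more tool, called by a JSON object that holds its "api" and its "payload", one argument or row to a line. play_rows: Moves the arm, as the interface text tells. Its arguments: {"type":"object","properties":{"series":{"type":"array","items":{"type":"array","items":{"type":"number"}}},"gripper":{"type":"number"}},"required":["series"]}

```bash
mkdir -p pics; cat > h.py <<'E'
import numpy as np, cv2
from bench import read_state, get_image, job_done
def save(d,n): cv2.imwrite(f'pics/{n}.png',cv2.cvtColor(d['image'],cv2.COLOR_RGB2BGR))
def ray(d,u,v,z):
    r=np.array(d['rotation']).reshape(3,3)@np.array([(u-d['cx'])/d['fx'],(v-d['cy'])/d['fy'],1.])
    e=np.array(d['eye'],float); return e+r*(z-e[2])/r[2]
E
python3 - <<'E'
from h import *
import pickle
D={n:get_image(n) for n in('side','top')}
pickle.dump(D,open('d.pkl','wb'))
for n in D: save(D[n],n+'0'); print(n,D[n]['eye'],D[n]['rotation'],D[n]['fx'])
cv2.imwrite('pics/both.png',cv2.cvtColor(np.vstack([D['top']['image']]),cv2.COLOR_RGB2BGR))
print(read_state())
E
```

```text
side [-132.06386566  645.17601661  723.15234661] [-0.35413169  0.8025379  -0.44325372  0.18452591] 392.46154859564933
top [ 290.58585563   -2.38927734 1618.83577314] [-0.69319158  0.71414123 -0.07082106  0.06687396] 532.2537973457725
{'clock': 0.1, 'joints': array([-1.04138740e+00,  3.85451218e-01,  6.74680461e-03, -4.35049452e-04,
       -1.19398927e+00, -2.58621405e-01]), 'joint_vel': array([ 0.00094529, -0.00172217,  0.00239742, -0.00036189,  0.00132256,
       -0.00126454]), 'joint_efforts': array([-1.02170456e-03, -3.93320382e+01,  1.88927865e+01,  4.19800133e+00,
       -2.63350994e-03,  7.76511740e-06]), 'position': array([ 167.08357162, -601.75535122,  255.34194436]), 'ee_rot': array([-1.34900920e-01,  9.90858618e-01,  9.53604828e-04, -1.77500845e-04]), 'contact_force': array([ 0.09112152, -0.09450875, -0.42555393]), 'wrist_torque': array([0.02218834, 0.0026307 , 0.02857159]), 'grasp_force': 0.0, 'gripper_width': 85.52399517981922}
```

View pics/top0.png

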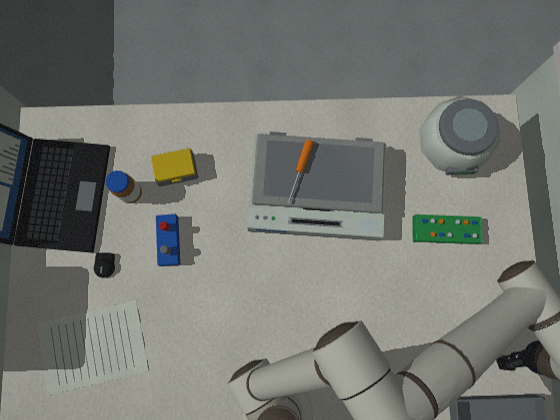

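View pics/side0.png

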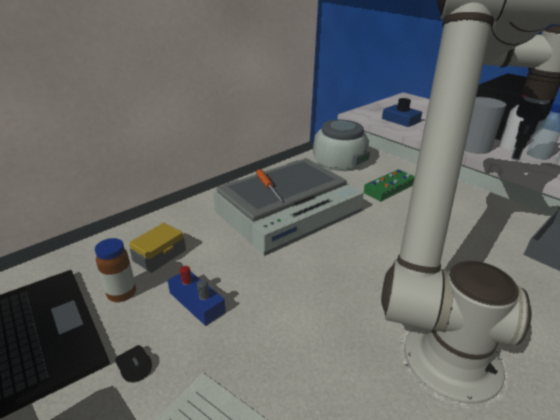

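The top view shows the red knob at about (164,226), the grey knob at (164,250) and the slot at (290–341,221). The side view shows the red knob at (185,275). Next I'll measure these.

```bash
sed -i "s/r=np.array(d\['rotation'\]).reshape(3,3)@/r=R.from_quat(d['rotation']).as_matrix()@/; 1a from scipy.spatial.transform import Rotation as R" h.py
cat >> h.py <<'E'
def blobs(m,amin=10):
    n,l,s,c=cv2.connectedComponentsWithStats(m.astype(np.uint8)); return [(c[i].round(1),s[i]) for i in range(1,n) if s[i][4]>=amin]
E
python3 - <<'E'
from h import *
import pickle
D=pickle.load(open('d.pkl','rb'))
for n in D:
    d=D[n]; h=cv2.cvtColor(d['image'],cv2.COLOR_RGB2HSV).astype(int)
    red=((h[...,0]<5)|(h[...,0]>174))&(h[...,1]>150)&(h[...,2]>60)
    for c,s in blobs(red): print(n,'red',c,s,ray(d,*c,80).round(1))
    blue=(h[...,0]>108)&(h[...,0]<128)&(h[...,1]>130)&(h[...,2]>60)
    for c,s in blobs(blue,100): print(n,'blue',c,s,ray(d,*c,45).round(1))
    if n=='top':
        m=np.zeros(h.shape[:2],bool); m[212:232,270:360]=h[212:232,270:360,2]<75
        for c,s in blobs(m,20):
            print(n,'slot',c,s,ray(d,*c,75).round(1))
            ys,xs=np.where(m); p=np.array([ray(d,x,y,75)[:2] for x,y in zip(xs,ys)])
            q=cv2.minAreaRect(p.astype(np.float32)); print(q)
        for p in [(248,231),(383,239),(258,135)]: print(ray(d,*p,75).round(0))
E
```

```text
side red [184.2 273.8] [180 267   9  16 108] [532.7 325.6  80. ]
side blue [368.6  57.7] [ 311    0  132  141 9914] [ 1808.8 -2149.4    45. ]
side blue [500.4  71.9] [479  65  50  19 448] [  916.4 -2524.9    45. ]
side blue [556.  103.1] [550  87  10  26 140] [  405. -2019.    45.]
side blue [398.8 114.9] [383 106  37  20 346] [  880.4 -1146.2    45. ]
side blue [108.1 247.9] [ 95 239  28  20 396] [796.5 407.2  45. ]
side blue [192.7 297.4] [ 168  274   56   50 1053] [485.  336.4  45. ]
top red [163.7 225.7] [159 222  10   9  58] [542.5 315.9  80. ]
top blue [116.5 181. ] [106 171  23  21 287] [690.  467.9  45. ]
top blue [167.1 241.3] [156 214  24  52 587] [501.  312.5  45. ]
top slot [315.2 221.9] [292 219  48   7 169] [ 541.4 -127.7   75. ]
((538.534912109375, -95.09317016601562), (32.78097915649414, 203.72463989257812), 4.699890613555908)
[520.  70.  75.]
[ 485. -324.   75.]
[814.  34.  75.]
```

{"api": "play_rows", "payload": {
  "series": [
    [20,29,0,0,0,-0.2],
    [20,29,0,0,0,-0.2],
    [20,29,0,0,0,-0.2],
    [20,29,0,0,0,-0.2],
    [20,29,0,0,0,-0.2],
    [20,29,0,0,0,-0.2],
    [20,29,0,0,0,-0.2],
    [20,29,0,0,0,-0.2],
    [20,29,0,0,0,-0.2],
    [20,29,0,0,0,-0.2],
    [20,29,0,0,0,-0.2],
    [20,29,0,0,0,-0.2],
    [20,29,0,0,0,-0.2],
    [20,29,0,0,0,-0.2],
    [20,29,0,0,0,-0.2],
    [20,29,0,0,0,-0.2]
  ]
}}

```text
clock: 1.43
position: [487.6, -136.5, 256.1]
ee_rot: [0.033, 0.999, 0.0, -0.0]
contact_force: [0.3, 0.3, -0.0]
gripper_width: 85.6
grasp_force: 0.0
```

```bash
python3 - <<'E'
from h import *
d=get_image('wrist'); save(d,'w1'); s=read_state(); print(s['clock'],s['position'],s['ee_rot'],d['eye'],d['rotation'],d['fx'])
E
```

```text
1.4833 [ 491.17895913 -133.2302333   255.99105904] [3.09714676e-02 9.99519571e-01 3.39037638e-04 1.13183382e-03] [ 408.26896385 -131.25676729  374.73912656] [0.72084931 0.67526905 0.10680439 0.11393336] 297.8766182907107
```

View pics/w1.png

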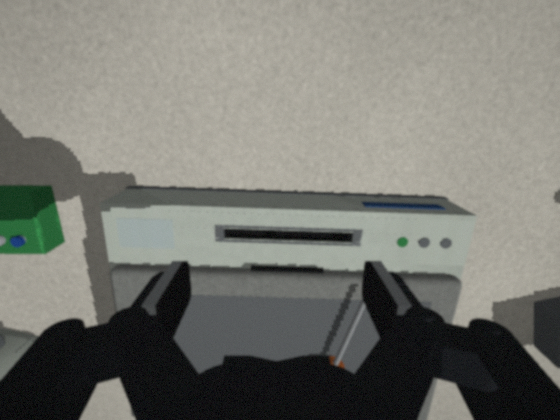

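The wrist view shows the black slot from about (222,234) to (355,238). I'll measure it and the axis of the blue block.

```bash
cat > m.py <<'E'
from h import *
def slot(d,img,box):
    x0,y0,x1,y1=box; g=cv2.cvtColor(d['image'],cv2.COLOR_RGB2GRAY).astype(int); m=np.zeros(g.shape,bool); m[y0:y1,x0:x1]=g[y0:y1,x0:x1]<50
    for c,s in blobs(m,80):
        mm=np.zeros_like(m); mm[s[1]:s[1]+s[3],s[0]:s[0]+s[2]]=m[s[1]:s[1]+s[3],s[0]:s[0]+s[2]]
        ys,xs=np.where(mm); print(c,s)
        q=cv2.minAreaRect(np.array([ray(d,x,y,75)[:2] for x,y in zip(xs,ys)],np.float32)); print(q)
        print(cv2.boxPoints(q).round(1).tolist())
E
python3 - <<'E'
from m import *
import pickle
bgr=cv2.imread('pics/w1.png'); d=get_image('wrist'); 
slot(d,None,(200,215,375,255))
g=cv2.cvtColor(d['image'],cv2.COLOR_RGB2GRAY); print(g[220:250,290]); print(g[236,212:232],g[236,345:365])
d=pickle.load(open('d.pkl','rb'))['top']; h=cv2.cvtColor(d['image'],cv2.COLOR_RGB2HSV).astype(int)
b=(h[...,0]>108)&(h[...,0]<128)&(h[...,1]>130)&(h[...,2]>60); b[:200]=0
ys,xs=np.where(b); q=cv2.minAreaRect(np.array([ray(d,x,y,45)[:2] for x,y in zip(xs,ys)],np.float32)); print('block',q)
E
```

```text
[284.4 231.7] [221 226 128  12 946]
((540.3912353515625, -126.71503448486328), (138.71835327148438, 8.905760765075684), 84.22099304199219)
[[529.0, -195.3000030517578], [537.7999877929688, -196.1999969482422], [551.7999877929688, -58.20000076293945], [542.9000244140625, -57.29999923706055]]
[166 167 163 146 123 105 106  93  63  30  21  20  17  20  10  26  58  97
 112 112 124 148 163 165 172 169 167 169 168 169]
[116 107 107 108 111 111 111 108 105 101 102 102 109 108 105 107 103 107
 112 114] [ 19  28  32  50  72  86  95 102 125 152 160 156 145 155 164 169 170 171
 168 170]
block ((501.0456237792969, 100.9024658203125), (1411.653564453125, 174.20738220214844), 85.6898193359375)
```

{"api": "play_rows", "payload": {
  "series": [
    [2,29,0,0,0,0.1],
    [2,29,0,0,0,0.1],
    [2,29,0,0,0,0.1],
    [2,29,0,0,0,0.1],
    [2,29,0,0,0,0.1],
    [2,29,0,0,0,0.1],
    [2,29,0,0,0,0.1],
    [2,29,0,0,0,0.1],
    [2,29,0,0,0,0.1],
    [2,29,0,0,0,0.1],
    [2,29,0,0,0,0.1],
    [2,29,0,0,0,0.1],
    [2,29,0,0,0,0.1],
    [2,29,0,0,0,0.1],
    [2,29,0,0,0,0.1],
    [0,0,0,0,0,0],
    [0,0,0,0,0,0]
  ]
}}

```text
clock: 2.95
position: [516.9, 297.4, 255.2]
ee_rot: [-0.047, 0.999, -0.001, -0.001]
contact_force: [0.4, -0.4, 0.5]
gripper_width: 85.4
grasp_force: 0.0
```

```bash
python3 - <<'E'
from h import *
d=get_image('wrist'); save(d,'w2'); s=read_state(); print(s['clock'],s['position'],s['ee_rot'],s['contact_force'])
h=cv2.cvtColor(d['image'],cv2.COLOR_RGB2HSV).astype(int)
red=((h[...,0]<5)|(h[...,0]>174))&(h[...,1]>150)&(h[...,2]>60)
for c,t in blobs(red): print('red',c,t,ray(d,*c,80).round(1))
b=(h[...,0]>108)&(h[...,0]<128)&(h[...,1]>130)&(h[...,2]>60)
for c,t in blobs(b,100): print('blue',c,t,ray(d,*c,45).round(1))
E
```

```text
3.0 [516.84640987 296.44297808 255.51575707] [-4.64879690e-02  9.98918391e-01 -5.48908362e-04 -7.84956118e-04] [-0.36341583 -0.56938817  0.78542635]
red [293.7 213.4] [284 199  22  29 500] [539.7 317.9  80. ]
blue [294.  165.9] [ 267  105   59  132 5376] [496.1 315.3  45. ]
```

View pics/w2.png

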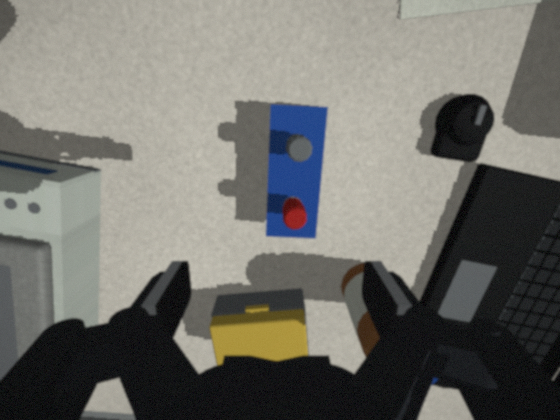

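The red knob is at (294,213) in the wrist view, with its top circle centre near (294,217). The block runs almost parallel to the tool's x axis.

```bash
python3 - <<'E'
from h import *
d=get_image('wrist');print(d['eye'])
for p,z in [((294,217),90),((293.7,213.4),77),((271,105),45),((327,107),45),((316,238),45),((267,236),45)]: print(ray(d,*p,z).round(1))
h=cv2.cvtColor(d['image'],cv2.COLOR_RGB2HSV); print(h[195:232:2,294].tolist())
p=[ray(d,*p,45)[:2] for p in [(271,105),(327,107),(316,238),(267,236)]]
c=np.mean(p,0); u=(p[2]+p[3]-p[0]-p[1]); u/=np.linalg.norm(u); print(c,u,c+35*u, read_state()['position'])
E
```

```text
[437.81804849 289.29035291 374.24385113]
[540.2 316.8  90. ]
[540.9 317.3  77. ]
[434.5 283.2  45. ]
[431.  341.9  45. ]
[580.7 350.5  45. ]
[583.6 291.5  45. ]
[[111, 164, 132], [143, 50, 86], [0, 190, 75], [2, 224, 73], [0, 210, 74], [1, 202, 77], [1, 207, 91], [0, 189, 120], [1, 195, 144], [0, 187, 150], [1, 199, 146], [0, 192, 146], [0, 197, 146], [1, 196, 148], [1, 198, 147], [1, 192, 146], [179, 185, 139], [144, 122, 98], [111, 177, 137]]
[507.42868204 316.79302589] [0.99841949 0.05620079] [542.37336408 318.7600534 ] [516.94383053 295.85523664 255.82584007]
```

{"api": "play_rows", "payload": {
  "series": [
    [12,10,-20,0,0,0],
    [12,11,-20,0,0,0],
    [0,0,-30,0,0,0],
    [0,0,-30,0,0,0],
    [0,0,-20,0,0,0],
    [0,0,-15,0,0,0],
    [0,0,-15,0,0,0],
    [0,0,-10,0,0,0],
    [0,0,-10,0,0,0],
    [0,0,-6,0,0,0],
    [0,0,0,0,0,0],
    [0,0,0,0,0,0]
  ]
}}

```text
clock: 4.05
position: [541.5, 317.7, 80.6]
ee_rot: [-0.046, 0.999, 0.0, 0.0]
contact_force: [-0.0, -0.0, 0.7]
gripper_width: 85.7
grasp_force: 0.0
```

```bash
python3 - <<'E'
from h import *
d=get_image('wrist'); save(d,'w3'); s=read_state(); print(s['clock'],s['position'],s['ee_rot'],s['contact_force'])
E
```

```text
4.1 [541.6581753  318.02296608  81.10201735] [-4.64168022e-02  9.98921901e-01  3.85979830e-04  6.05571567e-04] [ 0.32976929 -0.79012121  0.69037375]
```

View pics/w3.png

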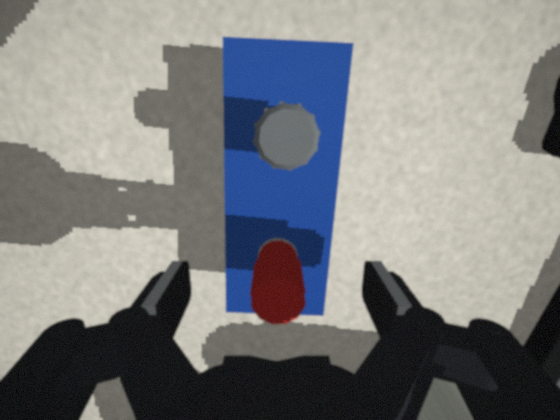

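The red knob sits centred between the fingers: knob at column 278, finger midpoint near 277. Closing the gripper.

{"api": "play_rows", "payload": {
  "gripper": 0,
  "series": [
    [0,0,0,0,0,0],
    [0,0,0,0,0,0],
    [0,0,0,0,0,0],
    [0,0,0,0,0,0],
    [0,0,0,0,0,0],
    [0,0,0,0,0,0],
    [0,0,0,0,0,0],
    [0,0,0,0,0,0],
    [0,0,0,0,0,0],
    [0,0,0,0,0,0],
    [0,0,0,0,0,0],
    [0,0,0,0,0,0]
  ]
}}

```text
clock: 5.1
position: [541.4, 318.0, 80.7]
ee_rot: [-0.046, 0.999, 0.0, 0.0]
contact_force: [0.6, 0.3, 3.1]
gripper_width: 22.7
grasp_force: 59.0
```

{"api": "play_rows", "payload": {
  "series": [
    [0,0,3,0,0,0],
    [0,0,6,0,0,0],
    [0,0,10,0,0,0],
    [0,0,15,0,0,0],
    [0,0,20,0,0,0],
    [0,0,20,0,0,0],
    [0,0,20,0,0,0],
    [0,0,20,0,0,0],
    [0,0,20,0,0,0],
    [0,0,16,0,0,0]
  ]
}}

```text
clock: 5.93
position: [541.2, 317.6, 232.7]
ee_rot: [-0.046, 0.999, 0.0, 0.001]
contact_force: [0.0, 0.1, -0.3]
gripper_width: 22.1
grasp_force: 58.8
```

{"api": "play_rows", "payload": {
  "series": [
    [-2,-15,0,0,0,-0.1],
    [-3,-25,0,0,0,-0.1],
    [-3,-25,0,0,0,-0.1],
    [-3,-25,0,0,0,-0.1],
    [-3,-25,0,0,0,-0.1],
    [-3,-25,0,0,0,-0.1],
    [-3,-25,0,0,0,-0.1],
    [-3,-25,0,0,0,-0.1],
    [-3,-25,0,0,0,-0.1],
    [-3,-25,0,0,0,-0.1],
    [-3,-25,0,0,0,-0.1],
    [-3,-25,0,0,0,-0.1],
    [-3,-25,0,0,0,-0.1],
    [-3,-25,0,0,0,-0.1],
    [-3,-25,0,0,0,-0.1],
    [-3,-25,0,0,0,-0.1],
    [-3,-20,0,0,0,-0.1],
    [-2,-10,0,0,0,0],
    [0,0,0,0,0,0],
    [0,0,0,0,0,0]
  ]
}}

```text
clock: 7.6
position: [488.5, -102.6, 230.1]
ee_rot: [0.043, 0.999, 0.0, -0.0]
contact_force: [0.6, -0.3, -1.0]
gripper_width: 22.5
grasp_force: 58.9
```

```bash
python3 - <<'E'
from m import *
d=get_image('wrist'); save(d,'w4'); s=read_state(); print(s['clock'],s['position'],s['ee_rot'],s['contact_force'],s['gripper_width'],d['eye'])
slot(d,None,(130,190,430,300))
E
```

```text
7.65 [ 488.79209025 -102.13398038  230.17080787] [ 4.28073476e-02  9.99083319e-01  9.87221915e-05 -2.08269104e-04] [-0.32723425  0.03307852 -0.99629778] 22.495473517684125 [409.28794683 -95.73093464 348.71819752]
[380.6 211.5] [339 210  84   4 272]
((512.93701171875, -2.7003746032714844), (81.07466125488281, 3.088925838470459), 85.02081298828125)
[[507.8999938964844, -43.0], [511.0, -43.20000076293945], [518.0, 37.5], [514.9000244140625, 37.79999923706055]]
[271.7 273.2] [ 188  241  157   59 5170]
((568.4351806640625, -120.43229675292969), (167.81597900390625, 68.24931335449219), 85.01716613769531)
[[527.2000122070312, -201.10000610351562], [595.0999755859375, -207.0], [609.7000122070312, -39.79999923706055], [541.7000122070312, -33.900001525878906]]
[177.  297.4] [164 295  25   5  94]
((591.5296630859375, -219.57093811035156), (25.929094314575195, 5.013018608093262), 85.01716613769531)
[[587.9000244140625, -232.3000030517578], [592.9000244140625, -232.6999969482422], [595.2000122070312, -206.89999389648438], [590.2000122070312, -206.39999389648438]]
[375.3 297.4] [364 295  26   5 100]
((610.2535400390625, -4.810481071472168), (27.012346267700195, 5.0136871337890625), 85.01718139648438)
[[606.5999755859375, -18.0], [611.5999755859375, -18.5], [613.9000244140625, 8.399999618530273], [608.9000244140625, 8.899999618530273]]
```

View pics/w4.png

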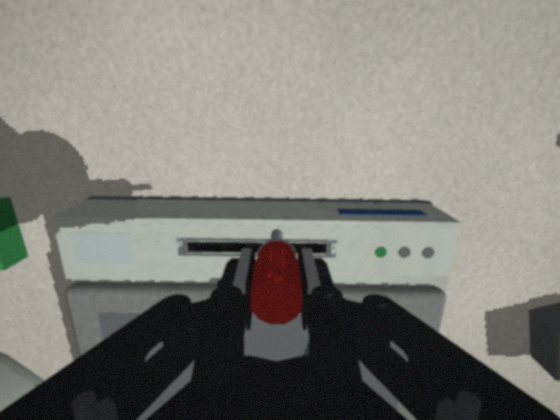

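The slot is at columns 188–328, rows 243–253, with its grey edges parallel to the tool's y axis. The shank tip is at (276,231), and the pin hangs straight. I'll refine the tip and slot edges.

```bash
python3 - <<'E'
from h import *
d=get_image('wrist'); g=cv2.cvtColor(d['image'],cv2.COLOR_RGB2GRAY).astype(int)
for a,b in((195,235),(315,327)): 
    p=g[234:264,a:b].mean(1).round().astype(int); print((a+b)/2,list(zip(range(234,264),p)))
p=g[245:251].mean(0).round().astype(int); print(list(zip(range(172,196),p[172:196])),list(zip(range(318,342),p[318:342])))
print(g[222:244,270:284])
s=read_state(); print(s['position'])
for v in (227,228,229): print(ray(d,276.5,v,s['position'][2]-70).round(1))
for u in(215,321):
  for v in (240,243,253,256): print(u,v,ray(d,u,v,75).round(1))
for u in(180,188,328,336): print(u,ray(d,u,248,75).round(1))
E
```

```text
215.0 [(234, np.int64(176)), (235, np.int64(175)), (236, np.int64(167)), (237, np.int64(147)), (238, np.int64(120)), (239, np.int64(108)), (240, np.int64(109)), (241, np.int64(96)), (242, np.int64(63)), (243, np.int64(32)), (244, np.int64(23)), (245, np.int64(20)), (246, np.int64(19)), (247, np.int64(16)), (248, np.int64(14)), (249, np.int64(19)), (250, np.int64(41)), (251, np.int64(77)), (252, np.int64(105)), (253, np.int64(111)), (254, np.int64(114)), (255, np.int64(135)), (256, np.int64(159)), (257, np.int64(170)), (258, np.int64(167)), (259, np.int64(160)), (260, np.int64(155)), (261, np.int64(150)), (262, np.int64(146)), (263, np.int64(144))]
321.0 [(234, np.int64(179)), (235, np.int64(179)), (236, np.int64(178)), (237, np.int64(174)), (238, np.int64(159)), (239, np.int64(134)), (240, np.int64(115)), (241, np.int64(116)), (242, np.int64(111)), (243, np.int64(78)), (244, np.int64(41)), (245, np.int64(30)), (246, np.int64(24)), (247, np.int64(28)), (248, np.int64(28)), (249, np.int64(28)), (250, np.int64(27)), (251, np.int64(39)), (252, np.int64(66)), (253, np.int64(98)), (254, np
[... 2291 characters left out ...]
 99 109 112]
 [ 75  72  64  61  62  66  67  66  64  65  74  82  91  94]
 [ 65  54  55  51  54  52  51  50  49  53  55  67  82  85]
 [ 50  44  42  41  41  40  43  36  37  36  44  45  56  65]
 [ 40  34  35  29  39  37  35  39  37  40  35  39  42  45]]
[ 489.02131173 -101.75542904  230.21022521]
[ 486.1 -101.6  160.2]
[ 486.9 -101.6  160.2]
[ 487.6 -101.7  160.2]
215 240 [ 529.5 -167.1   75. ]
215 243 [ 532.7 -167.6   75. ]
215 253 [ 543.8 -169.3   75. ]
215 256 [ 547.2 -169.8   75. ]
321 240 [538.6 -61.1  75. ]
321 243 [541.9 -61.2  75. ]
321 253 [553.1 -61.6  75. ]
321 256 [556.5 -61.8  75. ]
180 [ 535.2 -203.8   75. ]
188 [ 535.9 -195.7   75. ]
328 [548.1 -54.3  75. ]
336 [548.8 -46.3  75. ]
```

{"api": "play_rows", "payload": {
  "series": [
    [10,5,-5,0,0,-0.1],
    [15,8,-15,0,0,0],
    [15,8,-20,0,0,0],
    [12,5,-20,0,0,0],
    [5,2,-10,0,0,0],
    [0,0,0,0,0,0],
    [0,0,0,0,0,0]
  ]
}}

```text
clock: 8.28
position: [546.2, -73.7, 159.8]
ee_rot: [0.047, 0.999, -0.0, -0.001]
contact_force: [0.2, -0.6, -0.9]
gripper_width: 22.7
grasp_force: 58.9
```

```bash
python3 - <<'E'
from h import *
d=get_image('wrist'); s=read_state(); print(s['clock'],s['position'],s['ee_rot'],s['contact_force'],d['eye'])
a=get_image('side')
w=cv2.resize(d['image'][180:330,140:420],None,fx=2,fy=2); b=cv2.resize(a['image'][150:250,240:380],None,fx=4,fy=4)[:300]
im=np.vstack([w, cv2.resize(a['image'][150:255,220:416],(560,300),interpolation=cv2.INTER_CUBIC)])
cv2.imwrite('pics/c5.png',im[...,::-1])
E
```

```text
8.3333 [546.38184386 -73.95820387 160.78162846] [ 4.74915599e-02  9.98871620e-01 -1.54589891e-04  1.24254689e-04] [0.29103809 0.40000012 0.16578561] [467.18664533 -66.07021433 278.48988602]
```

View pics/c5.png

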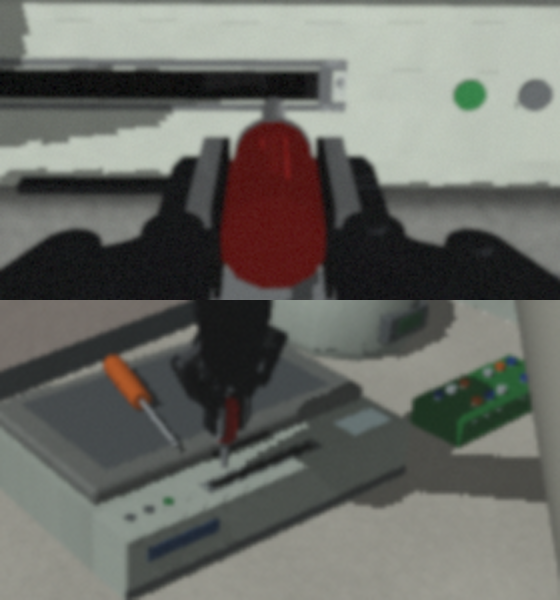

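The slot's dark area covers crop rows 72–100 and ends at crop column 318. The pin tip at crop (272,100) is above the slot near its left (+y) end. I'll check this numerically.

```bash
python3 - <<'E'
from h import *
d=get_image('wrist'); s=read_state(); g=cv2.cvtColor(d['image'],cv2.COLOR_RGB2GRAY).astype(int)
p=s['position'];print(p)
for a,b in((160,175),(230,250),(285,296)):
    q=g[205:242,a:b].mean(1).round().astype(int); print((a+b)/2,dict(zip(range(205,242),q.tolist())))
q=g[219:227].mean(0).round().astype(int);print(dict(zip(range(290,318),q[290:318].tolist())))
n=np.array([-1,0.1]);n=np.array([0.995,-0.1]); t=np.array([.1,.995])
for u in(240,290):
  for v in range(210,238,3):
    for z in (75,):
      r=ray(d,u,v,z)[:2]-p[:2]; print(u,v,(r@n).round(1),(r@t).round(1),end=' | ')
print()
for u in (298,300,306,308): r=ray(d,u,223,75)[:2]-p[:2]; print(u,(r@t).round(1))
print(ray(d,276.5,229,p[2]-69.7)-p)
E
```

```text
[546.44188324 -74.23250593 161.62177745]
167.5 {205: 194, 206: 186, 207: 163, 208: 130, 209: 112, 210: 117, 211: 131, 212: 127, 213: 89, 214: 41, 215: 22, 216: 16, 217: 16, 218: 16, 219: 15, 220: 15, 221: 17, 222: 17, 223: 14, 224: 18, 225: 16, 226: 28, 227: 50, 228: 74, 229: 81, 230: 70, 231: 64, 232: 72, 233: 88, 234: 101, 235: 107, 236: 107, 237: 108, 238: 107, 239: 108, 240: 108, 241: 108}
240.0 {205: 194, 206: 190, 207: 175, 208: 146, 209: 121, 210: 115, 211: 128, 212: 136, 213: 118, 214: 75, 215: 34, 216: 24, 217: 21, 218: 20, 219: 21, 220: 20, 221: 21, 222: 19, 223: 17, 224: 17, 225: 15, 226: 21, 227: 44, 228: 73, 229: 92, 230: 98, 231: 103, 232: 117, 233: 145, 234: 174, 235: 188, 236: 192, 237: 192, 238: 191, 239: 192, 240: 192, 241: 192}
290.5 {205: 195, 206: 193, 207: 180, 208: 155, 209: 125, 210: 115, 211: 125, 212: 144, 213: 136, 214: 91, 215: 40, 216: 20, 217: 18, 218: 19, 219: 18, 220: 20, 221: 20, 222: 19, 223: 18, 224: 17, 225: 19, 226: 29, 227: 65, 228: 111, 229: 137, 230: 132, 231: 116, 232: 115, 233: 135, 234: 165, 235: 187, 236: 193, 237: 195, 238: 193, 239: 190, 240: 183, 241: 170}
{290: 19, 291: 16, 292: 22, 293: 26, 294: 28, 295: 28, 296: 28, 297: 29, 298: 48, 299: 74, 300: 96, 301: 106, 302: 106, 303: 107, 304: 108, 305: 108, 306: 108, 307: 111, 308: 119, 309: 130, 310: 137, 311: 135, 312: 140, 313: 163, 314: 186, 315: 195, 316: 197, 317: 197}
240 210 -9.0 -26.1 | 240 213 -6.7 -26.2 | 240 216 -4.4 -26.3 | 240 219 -2.0 -26.4 | 240 222 0.3 -26.4 | 240 225 2.7 -26.5 | 240 228 5.1 -26.6 | 240 231 7.5 -26.7 | 240 234 9.9 -26.8 | 240 237 12.4 -26.8 | 290 210 -9.2 10.2 | 290 213 -6.9 10.3 | 290 216 -4.5 10.3 | 290 219 -2.2 10.4 | 290 222 0.2 10.4 | 290 225 2.5 10.4 | 290 228 4.9 10.5 | 290 231 7.3 10.5 | 290 234 9.8 10.6 | 290 237 12.2 10.6 | 
298 16.3
300 17.8
306 22.2
308 23.7
[ -1.23351757   0.54772981 -69.7       ]
```

{"api": "play_rows", "payload": {
  "series": [
    [0,0,-5,0,0,0],
    [0,0,-5,0,0,0],
    [0,0,-3,0,0,0],
    [0,0,-2,0,0,0],
    [0,0,-2,0,0,0],
    [0,0,-2,0,0,0],
    [0,0,0,0,0,0]
  ]
}}

```text
clock: 9.02
position: [546.0, -74.3, 140.8]
ee_rot: [0.048, 0.999, -0.0, -0.0]
contact_force: [0.5, 0.2, -0.7]
gripper_width: 22.8
grasp_force: 58.9
```

{"api": "play_rows", "payload": {
  "series": [
    [0,0,-1,0,0,0],
    [0,0,-1,0,0,0],
    [0,0,-1,0,0,0],
    [0,0,-1,0,0,0],
    [0,0,0,0,0,0],
    [0,0,0,0,0,0]
  ]
}}

```text
clock: 9.52
position: [546.2, -74.2, 137.3]
ee_rot: [0.048, 0.999, -0.0, -0.0]
contact_force: [-0.2, 1.0, -0.2]
gripper_width: 22.6
grasp_force: 58.9
```

{"api": "play_rows", "payload": {
  "series": [
    [0,0,-1,0,0,0],
    [0,0,-1,0,0,0],
    [0,0,-1,0,0,0],
    [0,0,-1,0,0,0],
    [0,0,-1,0,0,0],
    [0,0,-1,0,0,0],
    [0,0,0,0,0,0],
    [0,0,0,0,0,0]
  ]
}}

```text
clock: 10.18
position: [546.2, -74.2, 131.2]
ee_rot: [0.048, 0.999, -0.0, -0.0]
contact_force: [0.9, 0.1, -0.5]
gripper_width: 22.7
grasp_force: 58.9
```

{"api": "play_rows", "payload": {
  "series": [
    [0,0,-1,0,0,0],
    [0,0,-1,0,0,0],
    [0,0,-1,0,0,0],
    [0,0,0,0,0,0],
    [0,0,0,0,0,0]
  ]
}}

```text
clock: 10.6
position: [546.5, -74.2, 128.6]
ee_rot: [0.048, 0.999, -0.0, 0.0]
contact_force: [-0.4, -0.4, 1.2]
gripper_width: 22.4
grasp_force: 59.0
```

{"api": "play_rows", "payload": {
  "series": [
    [0,0,-1,0,0,0],
    [0,0,-1,0,0,0],
    [0,0,-1,0,0,0],
    [0,0,-0.5,0,0,0],
    [0,0,0,0,0,0],
    [0,0,0,0,0,0],
    [0,0,0,0,0,0]
  ]
}}

```text
clock: 11.18
position: [546.4, -74.2, 124.9]
ee_rot: [0.048, 0.999, -0.0, 0.0]
contact_force: [0.1, 1.3, 2.6]
gripper_width: 22.4
grasp_force: 59.1
```

```bash
python3 - <<'E'
from h import *
for i in range(3):
    get_image('top'); s=read_state(); print(s['clock'],s['position'].round(1),s['contact_force'].round(1),s['wrist_torque'].round(2))
E
```

```text
11.2333 [546.4 -74.2 124.9] [0.1 0.2 2.8] [ 0.03 -0.02 -0.05]
11.2833 [546.4 -74.2 124.9] [-0.5  1.4  1.9] [ 0.02 -0.04 -0.02]
11.3333 [546.4 -74.2 124.9] [ 0.5 -0.5  2.4] [ 0.02 -0.04 -0.08]
```

{"api": "play_rows", "payload": {
  "series": [
    [-0.1,-1,0,0,0,0],
    [-0.1,-1,0,0,0,0],
    [-0.1,-1,0,0,0,0],
    [-0.1,-1,0,0,0,0],
    [0,0,0,0,0,0]
  ]
}}

```text
clock: 11.75
position: [545.9, -78.4, 124.9]
ee_rot: [0.048, 0.999, -0.0, 0.0]
contact_force: [-0.3, 1.2, 2.7]
gripper_width: 22.7
grasp_force: 59.3
```

{"api": "play_rows", "payload": {
  "series": [
    [-0.1,-1,0,0,0,0],
    [-0.1,-1,0,0,0,0],
    [-0.1,-1,0,0,0,0],
    [-0.1,-1,0,0,0,0],
    [0,0,0,0,0,0],
    [0,0,0,0,0,0]
  ]
}}

```text
clock: 12.25
position: [545.3, -82.4, 124.8]
ee_rot: [0.048, 0.999, -0.0, -0.0]
contact_force: [0.7, 0.6, 2.1]
gripper_width: 22.6
grasp_force: 59.3
```

{"api": "play_rows", "payload": {
  "series": [
    [-0.1,-1,0,0,0,0],
    [-0.1,-1,0,0,0,0],
    [-0.1,-1,0,0,0,0],
    [-0.1,-1,0,0,0,0],
    [0,0,0,0,0,0],
    [0,0,0,0,0,0]
  ]
}}

```text
clock: 12.75
position: [544.9, -86.4, 124.8]
ee_rot: [0.048, 0.999, -0.0, -0.0]
contact_force: [0.6, -0.3, 2.7]
gripper_width: 22.8
grasp_force: 59.3
```

{"api": "play_rows", "payload": {
  "series": [
    [-0.1,-1,0,0,0,0],
    [-0.1,-1,0,0,0,0],
    [-0.1,-1,0,0,0,0],
    [0,0,0,0,0,0],
    [0,0,0,0,0,0]
  ]
}}

```text
clock: 13.17
position: [544.7, -89.4, 124.8]
ee_rot: [0.048, 0.999, -0.0, -0.0]
contact_force: [0.6, 1.1, 2.5]
gripper_width: 22.5
grasp_force: 59.3
```

{"api": "play_rows", "payload": {
  "series": [
    [-0.1,-1,0,0,0,0],
    [-0.1,-1,0,0,0,0],
    [-0.1,-1,0,0,0,0],
    [0,0,0,0,0,0],
    [0,0,0,0,0,0]
  ]
}}

```text
clock: 13.58
position: [544.4, -92.4, 124.8]
ee_rot: [0.048, 0.999, -0.0, -0.0]
contact_force: [-0.1, 0.1, 2.1]
gripper_width: 22.7
grasp_force: 59.3
```

{"api": "play_rows", "payload": {
  "series": [
    [-0.1,-1,0,0,0,0],
    [-0.1,-1,0,0,0,0],
    [-0.1,-1,0,0,0,0],
    [0,0,0,0,0,0],
    [0,0,0,0,0,0]
  ]
}}

```text
clock: 14.0
position: [544.1, -95.4, 124.8]
ee_rot: [0.048, 0.999, -0.0, -0.0]
contact_force: [-0.5, 0.9, 2.7]
gripper_width: 22.7
grasp_force: 59.3
```

{"api": "play_rows", "payload": {
  "series": [
    [-0.1,-1,0,0,0,0],
    [-0.1,-1,0,0,0,0],
    [-0.1,-1,0,0,0,0],
    [0,0,0,0,0,0],
    [0,0,0,0,0,0]
  ]
}}

```text
clock: 14.42
position: [543.8, -98.4, 124.8]
ee_rot: [0.048, 0.999, -0.0, -0.0]
contact_force: [-0.4, 0.3, 2.6]
gripper_width: 22.5
grasp_force: 59.3
```

{"api": "play_rows", "payload": {
  "series": [
    [-0.1,-1,0,0,0,0],
    [-0.1,-1,0,0,0,0],
    [-0.1,-1,0,0,0,0],
    [0,0,0,0,0,0],
    [0,0,0,0,0,0]
  ]
}}

```text
clock: 14.83
position: [543.5, -101.4, 124.8]
ee_rot: [0.048, 0.999, -0.0, -0.0]
contact_force: [0.7, -0.4, 2.8]
gripper_width: 22.4
grasp_force: 59.3
```

{"api": "play_rows", "payload": {
  "series": [
    [-0.1,-1,0,0,0,0],
    [-0.1,-1,0,0,0,0],
    [-0.1,-1,0,0,0,0],
    [0,0,0,0,0,0],
    [0,0,0,0,0,0]
  ]
}}

```text
clock: 15.25
position: [543.2, -104.4, 124.8]
ee_rot: [0.048, 0.999, -0.0, -0.0]
contact_force: [0.2, 0.7, 2.7]
gripper_width: 22.4
grasp_force: 59.3
```

{"api": "play_rows", "payload": {
  "series": [
    [-0.1,-1,0,0,0,0],
    [-0.1,-1,0,0,0,0],
    [-0.1,-1,0,0,0,0],
    [0,0,0,0,0,0],
    [0,0,0,0,0,0]
  ]
}}

```text
clock: 15.67
position: [542.9, -107.4, 124.8]
ee_rot: [0.048, 0.999, -0.0, -0.0]
contact_force: [0.1, -0.5, 2.0]
gripper_width: 22.9
grasp_force: 59.3
```

{"api": "play_rows", "payload": {
  "series": [
    [-0.1,-1,0,0,0,0],
    [-0.1,-1,0,0,0,0],
    [-0.1,-1,0,0,0,0],
    [0,0,0,0,0,0],
    [0,0,0,0,0,0]
  ]
}}

```text
clock: 16.08
position: [542.6, -110.4, 124.8]
ee_rot: [0.048, 0.999, -0.0, -0.0]
contact_force: [0.3, 1.2, 2.3]
gripper_width: 22.4
grasp_force: 59.3
```

{"api": "play_rows", "payload": {
  "series": [
    [-0.1,-1,0,0,0,0],
    [-0.1,-1,0,0,0,0],
    [-0.1,-1,0,0,0,0],
    [0,0,0,0,0,0],
    [0,0,0,0,0,0]
  ]
}}

```text
clock: 16.5
position: [542.3, -113.4, 124.8]
ee_rot: [0.048, 0.999, -0.0, -0.0]
contact_force: [-0.2, 0.6, 2.0]
gripper_width: 22.2
grasp_force: 59.3
```

{"api": "play_rows", "payload": {
  "series": [
    [-0.1,-1,0,0,0,0],
    [-0.1,-1,0,0,0,0],
    [-0.1,-1,0,0,0,0],
    [0,0,0,0,0,0],
    [0,0,0,0,0,0]
  ]
}}

```text
clock: 16.92
position: [542.0, -116.4, 124.8]
ee_rot: [0.048, 0.999, -0.0, -0.0]
contact_force: [0.8, 1.2, 2.9]
gripper_width: 22.8
grasp_force: 59.3
```

{"api": "play_rows", "payload": {
  "series": [
    [-0.1,-1,0,0,0,0],
    [-0.1,-1,0,0,0,0],
    [-0.1,-1,0,0,0,0],
    [0,0,0,0,0,0],
    [0,0,0,0,0,0]
  ]
}}

```text
clock: 17.33
position: [541.7, -119.4, 124.8]
ee_rot: [0.048, 0.999, -0.0, -0.0]
contact_force: [-0.5, 0.4, 3.1]
gripper_width: 22.7
grasp_force: 59.3
```

{"api": "play_rows", "payload": {
  "series": [
    [-0.1,-1,0,0,0,0],
    [-0.1,-1,0,0,0,0],
    [-0.1,-1,0,0,0,0],
    [0,0,0,0,0,0],
    [0,0,0,0,0,0]
  ]
}}

```text
clock: 17.75
position: [541.4, -122.4, 124.8]
ee_rot: [0.048, 0.999, -0.0, -0.0]
contact_force: [1.1, 1.9, 2.7]
gripper_width: 22.9
grasp_force: 59.3
```

{"api": "play_rows", "payload": {
  "series": [
    [-0.1,-1,0,0,0,0],
    [-0.1,-1,0,0,0,0],
    [-0.1,-1,0,0,0,0],
    [0,0,0,0,0,0],
    [0,0,0,0,0,0]
  ]
}}

```text
clock: 18.17
position: [541.1, -125.4, 124.8]
ee_rot: [0.048, 0.999, -0.0, -0.0]
contact_force: [0.1, 1.4, 3.0]
gripper_width: 22.4
grasp_force: 59.3
```

{"api": "play_rows", "payload": {
  "series": [
    [-0.1,-1,0,0,0,0],
    [-0.1,-1,0,0,0,0],
    [-0.1,-1,0,0,0,0],
    [0,0,0,0,0,0],
    [0,0,0,0,0,0]
  ]
}}

```text
clock: 18.58
position: [540.8, -128.4, 124.9]
ee_rot: [0.048, 0.999, -0.0, -0.0]
contact_force: [-0.1, 1.4, 2.6]
gripper_width: 22.3
grasp_force: 59.3
```

{"api": "play_rows", "payload": {
  "series": [
    [-0.1,-1,0,0,0,0],
    [-0.1,-1,0,0,0,0],
    [-0.1,-1,0,0,0,0],
    [0,0,0,0,0,0],
    [0,0,0,0,0,0]
  ]
}}

```text
clock: 19.0
position: [540.5, -131.4, 124.8]
ee_rot: [0.048, 0.999, -0.0, -0.0]
contact_force: [0.2, 0.8, 2.8]
gripper_width: 22.7
grasp_force: 59.3
```

{"api": "play_rows", "payload": {
  "series": [
    [-0.1,-1,0,0,0,0],
    [-0.1,-1,0,0,0,0],
    [-0.1,-1,0,0,0,0],
    [0,0,0,0,0,0],
    [0,0,0,0,0,0]
  ]
}}

```text
clock: 19.42
position: [540.2, -134.4, 124.8]
ee_rot: [0.048, 0.999, -0.0, -0.0]
contact_force: [0.6, 0.2, 2.9]
gripper_width: 22.5
grasp_force: 59.3
```

{"api": "play_rows", "payload": {
  "series": [
    [-0.1,-1,0,0,0,0],
    [-0.1,-1,0,0,0,0],
    [-0.1,-1,0,0,0,0],
    [0,0,0,0,0,0],
    [0,0,0,0,0,0]
  ]
}}

```text
clock: 19.83
position: [539.9, -137.4, 124.8]
ee_rot: [0.048, 0.999, -0.0, -0.0]
contact_force: [-0.6, 0.7, 3.4]
gripper_width: 22.3
grasp_force: 59.3
```

{"api": "play_rows", "payload": {
  "series": [
    [-0.1,-1,0,0,0,0],
    [-0.1,-1,0,0,0,0],
    [-0.1,-1,0,0,0,0],
    [0,0,0,0,0,0],
    [0,0,0,0,0,0]
  ]
}}

```text
clock: 20.25
position: [539.6, -140.4, 124.8]
ee_rot: [0.048, 0.999, -0.0, -0.0]
contact_force: [0.1, 0.5, 2.5]
gripper_width: 22.1
grasp_force: 59.3
```

{"api": "play_rows", "payload": {
  "series": [
    [-0.1,-1,0,0,0,0],
    [-0.1,-1,0,0,0,0],
    [-0.1,-1,0,0,0,0],
    [0,0,0,0,0,0],
    [0,0,0,0,0,0]
  ]
}}

```text
clock: 20.67
position: [538.6, -144.1, 124.4]
ee_rot: [0.048, 0.999, -0.001, -0.001]
contact_force: [0.5, -4.8, 0.0]
gripper_width: 22.4
grasp_force: 59.6
```

The upward force fell to 0 and y shows -4.8 N, so the tip has dropped in against the near edge of the notch. I'll ease forward to the notch's middle.

{"api": "play_rows", "payload": {
  "series": [
    [-0.1,-1,0,0,0,0],
    [0,0,0,0,0,0],
    [0,0,0,0,0,0],
    [0,0,0,0,0,0]
  ]
}}

```text
clock: 21.0
position: [538.7, -144.3, 124.4]
ee_rot: [0.048, 0.999, -0.0, -0.001]
contact_force: [-0.8, -3.6, -1.4]
gripper_width: 22.3
grasp_force: 59.5
```

```bash
python3 - <<'E'
from h import *
for i in range(3):
    get_image('top'); s=read_state(); print(s['clock'],s['position'].round(1),s['contact_force'].round(1),s['wrist_torque'].round(2))
E
```

```text
21.05 [ 538.7 -144.3  124.4] [-0.9 -3.5 -2.3] [-1.21  0.22 -0.01]
21.1 [ 538.7 -144.3  124.4] [-1.2 -3.9 -1.8] [-1.19  0.24 -0.05]
21.15 [ 538.7 -144.3  124.4] [-1.  -3.1 -2.2] [-1.25  0.25 -0.02]
```

{"api": "play_rows", "payload": {
  "series": [
    [-0.2,-1,0,0,0,0],
    [0,0,0,0,0,0],
    [0,0,0,0,0,0],
    [0,0,0,0,0,0]
  ]
}}

```text
clock: 21.48
position: [539.3, -144.8, 124.9]
ee_rot: [0.048, 0.999, 0.0, 0.0]
contact_force: [-0.6, 0.6, -1.3]
gripper_width: 22.4
grasp_force: 59.6
```

```bash
python3 - <<'E'
from h import *
d=get_image('wrist'); a=get_image('side'); s=read_state(); print(s['clock'],s['position'].round(1),s['contact_force'].round(1),s['wrist_torque'].round(2))
im=np.vstack([cv2.resize(d['image'][180:330,140:420],None,fx=2,fy=2), cv2.resize(a['image'][150:255,220:416],(560,300),interpolation=cv2.INTER_CUBIC)])
cv2.imwrite('pics/c6.png',im[...,::-1])
E
```

```text
21.5833 [ 539.3 -144.9  124.9] [-0.5 -0.1 -1.7] [-0.03 -0.03  0.05]
```

View pics/c6.png

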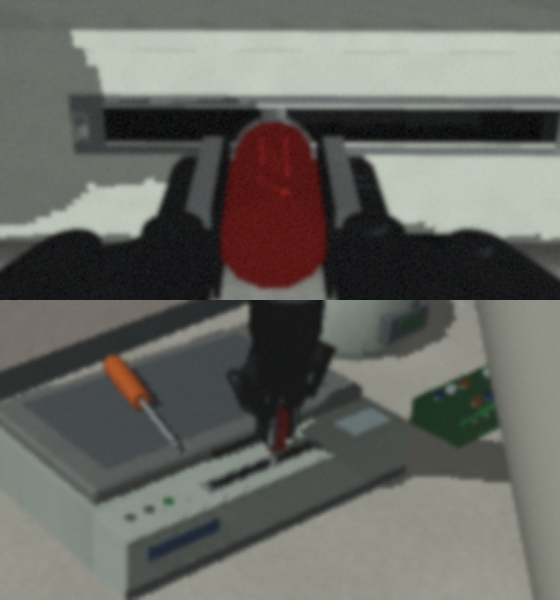

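The pin has dropped into the notch: side forces are near zero, and the axial force has gone from +2.7 N to about the pin's own weight. It looks upright in the slot, so I'll lower it.

{"api": "play_rows", "payload": {
  "series": [
    [0,-0.5,-1,0,0,0],
    [0,0,-1,0,0,0],
    [0,0,-1,0,0,0],
    [0,0,-1,0,0,0],
    [0,0,-1,0,0,0],
    [0,0,0,0,0,0],
    [0,0,0,0,0,0]
  ]
}}

```text
clock: 22.17
position: [539.0, -145.7, 119.7]
ee_rot: [0.048, 0.999, 0.0, -0.0]
contact_force: [-0.6, 0.3, -0.6]
gripper_width: 22.4
grasp_force: 59.6
```

{"api": "play_rows", "payload": {
  "series": [
    [0,0,-1,0,0,0],
    [0,0,-1,0,0,0],
    [0,0,-1,0,0,0],
    [0,0,-1,0,0,0],
    [0,0,-1,0,0,0],
    [0,0,-1,0,0,0],
    [0,0,0,0,0,0],
    [0,0,0,0,0,0]
  ]
}}

```text
clock: 22.83
position: [539.0, -145.7, 113.7]
ee_rot: [0.048, 0.999, -0.0, -0.0]
contact_force: [0.4, 0.6, -1.1]
gripper_width: 22.3
grasp_force: 59.6
```

{"api": "play_rows", "payload": {
  "series": [
    [0,0,-0.7,0,0,0],
    [0,0,-0.7,0,0,0],
    [0,0,-0.6,0,0,0],
    [0,0,0,0,0,0],
    [0,0,0,0,0,0]
  ]
}}

```text
clock: 23.25
position: [539.0, -145.7, 111.8]
ee_rot: [0.048, 0.999, 0.0, -0.0]
contact_force: [-0.6, 0.4, -0.9]
gripper_width: 22.6
grasp_force: 59.6
```

{"api": "play_rows", "payload": {
  "series": [
    [0,0,-0.5,0,0,0],
    [0,0,-0.5,0,0,0],
    [0,0,0,0,0,0],
    [0,0,0,0,0,0]
  ]
}}

```text
clock: 23.58
position: [539.0, -145.7, 110.8]
ee_rot: [0.048, 0.999, -0.0, -0.0]
contact_force: [-0.4, 0.6, -0.8]
gripper_width: 22.5
grasp_force: 59.6
```

{"api": "play_rows", "payload": {
  "series": [
    [0,0,-0.4,0,0,0],
    [0,0,-0.4,0,0,0],
    [0,0,0,0,0,0],
    [0,0,0,0,0,0]
  ]
}}

```text
clock: 23.92
position: [539.1, -145.7, 110.6]
ee_rot: [0.048, 0.999, -0.0, 0.0]
contact_force: [-2.3, 0.4, 5.2]
gripper_width: 22.5
grasp_force: 60.2
```

{"api": "play_rows", "payload": {
  "series": [
    [0,0,-0.4,0,0,0],
    [0,0,0,0,0,0],
    [0,0,0,0,0,0]
  ]
}}

```text
clock: 24.17
position: [539.1, -145.7, 110.6]
ee_rot: [0.048, 0.999, -0.0, 0.0]
contact_force: [-1.8, 1.1, 6.7]
gripper_width: 22.7
grasp_force: 60.6
```

The foot is seated: z has stopped at the expected 110.6 with about 6 N of contact. Releasing.

{"api": "play_rows", "payload": {
  "gripper": 0.6,
  "series": [
    [0,0,0,0,0,0],
    [0,0,0,0,0,0],
    [0,0,0,0,0,0],
    [0,0,0,0,0,0],
    [0,0,0,0,0,0],
    [0,0,0,0,0,0],
    [0,0,0,0,0,0],
    [0,0,0,0,0,0]
  ]
}}

```text
clock: 24.83
position: [539.0, -145.7, 109.5]
ee_rot: [0.048, 0.999, 0.0, -0.0]
contact_force: [-0.5, -0.4, -0.1]
gripper_width: 51.6
grasp_force: 0.0
```

{"api": "play_rows", "payload": {
  "series": [
    [0,0,5,0,0,0],
    [0,0,10,0,0,0],
    [0,0,15,0,0,0],
    [0,0,20,0,0,0],
    [0,0,20,0,0,0],
    [0,0,20,0,0,0],
    [0,0,20,0,0,0],
    [0,0,20,0,0,0],
    [-15,0,10,0,0,0],
    [-20,0,0,0,0,0],
    [-15,0,0,0,0,0],
    [0,0,0,0,0,0],
    [0,0,0,0,0,0]
  ]
}}

```text
clock: 25.92
position: [488.9, -145.8, 251.0]
ee_rot: [0.048, 0.999, -0.0, 0.001]
contact_force: [0.5, 0.1, -0.3]
gripper_width: 51.2
grasp_force: 0.0
```

```bash
python3 - <<'E'
from h import *
d=get_image('wrist'); a=get_image('side'); s=read_state(); print(s['clock'],s['position'].round(1),s['contact_force'].round(1))
im=np.vstack([cv2.resize(d['image'][170:320,140:420],None,fx=2,fy=2), cv2.resize(a['image'][150:255,220:416],(560,300),interpolation=cv2.INTER_CUBIC)])
cv2.imwrite('pics/c7.png',im[...,::-1])
h=cv2.cvtColor(d['image'],cv2.COLOR_RGB2HSV).astype(int); red=((h[...,0]<5)|(h[...,0]>174))&(h[...,1]>150)&(h[...,2]>60)
for c,t in blobs(red): print(c,t,ray(d,*c,105).round(1))
E
```

```text
26.0167 [ 489.7 -145.7  250.3] [0.4 0.8 0.4]
[281.3 247. ] [270 229  23  38 707] [ 539.  -145.5  105. ]
```

View pics/c7.png

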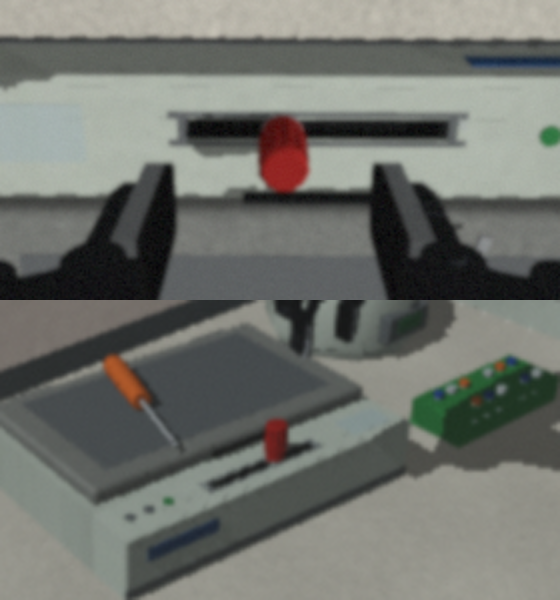

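The pin stands upright with its foot on the rim, at crop (283,155) in the wrist view and crop (276,440) in the side view. The gripper is clear of everything.

```bash
python3 -c "
from bench import job_done; print(job_done())"
```

```text
the job is handed in; nothing more can be done
None
```

The red lock pin dropped into the hidden notch and was pressed down until its foot sat upright on the scanner rim. I let go with the gripper clear and handed the job in at about 26 s of the 61 s allowed; no verdict came back.

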